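Change the office supply over at an interlocked isolator and selector

TASK

Change the office supply over on the grey box. Swing the isolator lever (round grip) clockwise, seen from above, until you feel its end stop, which frees the selector lever (flat grip); swing the selector clockwise all the way to its own stop, then swing the isolator back home to where it began. Find the stops gently by feel, never push a grip along its swing with more than about 25 N, and leave the things on the desk around the box alone.

Things in the scene. Friction and masses are not known exactly. Their poses are not given: they have to be found in the camera images.
- box: Grey sheet-steel changeover box, fixed to the desk, 220 x 360 mm (its x, y), 70 mm high. Origin: centre of its underside; z up. Isolator axis: vertical through (0, +100 mm) of its frame; selector axis: (0, -100 mm). A hidden cam on the isolator blocks the selector until the isolator is within 0.05 rad of its far stop; while the selector is between its ends the isolator cannot go home.
- isolator (a joint): Angle of the isolator's shaft, rad: 0 at its home stop (starts at 0 to 0.04), growing clockwise seen from above. Its far stop is hidden and differs each time, anywhere from 0.95 to 1.85: find it by feel. Friction takes about 3.5 N at the grip; it stays where it is left. A stop is felt as a steadily rising force.
- selector (a joint): Angle of the selector's shaft, rad: 0 at the start, growing clockwise seen from above, far stop at 1.19. Held within 0.06 of 0 until the isolator is at its far stop; then friction takes about 3.5 N at the grip and it stays where it is left.
- isolator_lever: Isolator lever: flat steel arm, 18 mm wide, top 97 mm above the desk, with an upright black round grip at its end: 22 mm diameter, axis 75 mm from the turning axis, 97 to 149 mm above the desk. Origin on the turning axis, x along the lever to the grip, z up; x points 3.75 rad minus the joint value in the box's frame. Its rubber bush gives 1 mm per 2.5 N at the grip.
- selector_lever: Selector lever: as the isolator lever, rubber bush included, but its upright black grip is a flat paddle, 32 mm along the lever, 14 mm thick across it, centred 75 mm from the turning axis, 97 to 149 mm above the desk. Origin on the turning axis, x along the lever to the grip, z up; x points 3.93 rad minus the joint value in the box's frame.
- isolator_handle (a point): Centre of the isolator's round grip, 123 mm above the desk.
- selector_handle (a point): Centre of the selector's flat grip, 123 mm above the desk.
- mug: White mug, 80 mm diameter, 90 mm high, on the desk left of the box; bystander. Origin: centre of its underside.
- mouse: Black computer mouse 105 x 58 x 26 mm, right of the box; bystander. Origin: centre of its underside.
- stapler: Black stapler 150 x 36 x 50 mm, left of the box, farther out than the mug; bystander. Origin: centre of its underside.
- isolator_shaft (a point): Point on the isolator's turning axis, 73 mm above the desk, turning with the shaft; its x axis shows where the unloaded lever would point. The lever's angle from it is the twist of the rubber bush: 0.134 rad at 25 N of push on the middle of the grip, and it must not pass 0.14.
- selector_shaft (a point): Point on the selector's turning axis, 73 mm above the desk, turning with the shaft; its x axis shows where the unloaded lever would point. The lever's angle from it is the twist of the rubber bush: 0.134 rad at 25 N of push on the middle of the grip, and it must not pass 0.14.

How it is judged:
On the way, in this order (a step that is already met when the one before it is completed fails the run):
1. the isolator has been swung clockwise to its far stop region, the selector still at its start (value of joint isolator above 0.9 rad and value of joint selector below 0.12 rad), for 0.1 s.
2. the selector has been swung to its far stop while the isolator stands open (value of joint selector above 1.12 rad and value of joint isolator above 0.85 rad), for 0.1 s.
At the end, for the whole second after the job is handed in: The isolator is back home (within 0.07 rad of its home stop), the selector is at its far stop (within 0.08 rad of 1.19), both levers released and at rest (value of joint isolator below 0.07 rad and value of joint selector above 1.11 rad and contact force between anything else and isolator_lever below 0.5 N and contact force between anything else and selector_lever below 0.5 N and velocity of joint isolator between -0.05 and 0.05 rad/s and velocity of joint selector between -0.05 and 0.05 rad/s); the robot touches nothing.
It fails at once if a lever's grip is pushed along its swing with more than about 25 N (its bush twists over 0.14 rad) (angle between the x axis of isolator_shaft and the x axis of isolator_lever, either way round above 0.14 rad or angle between the x axis of selector_shaft and the x axis of selector_lever, either way round above 0.14 rad).
It fails at once if the mug, mouse or stapler is moved by more than 20 mm (distance of any of mug, mouse, stapler from where it was at the start of the episode above 0.02 m).
It also fails if it takes over 72 s, if anything falls off the work surface, if the arm or the gripper's body presses on something with over 40 N, if the wrist force passes 120 N, or if a joint passes its speed limit or range.

ROBOT

A 6-joint arm with a two-finger parallel gripper is mounted at the origin on the work surface. World frame = base frame: x ahead of the robot, y to its left, z up, the work surface at z = 0. Lengths are in m, angles in rad, forces in N, time in s.
With the tool pointing down it reaches from about 0.35 to 0.775 m from the base axis. Payload 5.5 kg.
Tool frame: the origin (TCP) lies on the centre line of the jaws, within the pads' length; the fingertips stand 11 mm ahead of it and the grasp point (between the pads) lies 8 mm behind it (env.tip_reach is the distance from the TCP to the fingertips, in m); z points along the fingers, x is the direction in which the jaws open and shut, and the axes are right-handed (so a half turn about z gives the same grasp; the last joint's range is limited). The gripper opens to 85 mm and grips with 20 to 120 N. Pads are 22 mm wide; open, the fingers measure 114 mm over their backs; the gripper's body (76 mm by 85 mm) begins 54 mm behind the grasp point. The pads swing forward as they close: fully open they stand 13 mm farther back than shut.
Start: joints at [0.964, 0.313, 0.046, 1.304, 0, 1.431], TCP at [0.259, 0.514, 0.242] pointing down, gripper open.
Joint ranges: [-2.76, 2.76], [-0.86, 1.69], [-1.03, 1.26], [-2.2, 2.34], [-1.47, 1.5], [-3.14, 3.14]. Speed limits (rad/s): [2.57, 2.57, 3.14, 3.14, 3.14, 3.14].

INTERFACE

Orientations are given as a unit quaternion [w, x, y, z].
In Python, from workcell import env gives the robot as it stands.
- The arm moves only by the tool carry_out, never from a script. Its argument "moves" is one flat list of numbers, 7 for each row, row after row: the gripper command: -1 is shut, 1 is fully open, values between are in proportion, then the shift along the tool's x, y, z in m, then the turn, a rotation vector about the tool's x, y, z in degrees. A call has exactly 5 rows; each row shifts and turns the pose as measured when the row begins, along the tool's axes as they then stand; what a row does not reach is not made up. A row lasts 1/8 s, in which the tool goes at most 62.5 mm and 10.7 degrees, less where a joint would pass 70% of its speed; a pose out of reach is approached as far as the arm can. A call is refused whole if a number of a shift passes 0.0625 or a number of a turn 10.7, either way. A call with a gripper value outside its range is refused whole. The fingers move at their own pace and stop on an object; "squeeze" is the grip in N (left out, the last holds). Time passes only in rows, so rows that do not move let the fingers close, or fill a call up. It gives the time, the measured TCP pose, the force and the opening at its end, in the units of the state.
- env.get_state(): the state, without advancing time (a new reading comes with each control period).
- env.read_camera(name): name is "scene" or "side" or "wrist"; returns the picture (384x512x3 uint8, red, green, blue); there is no depth.
- env.calibration(name): a dict with "camera_matrix" (3x3 intrinsics, pixels), "rvec" (rotation vector, rad) and "tvec" (3), from world to camera coordinates, as OpenCV has them; the wrist camera has in their place "hand_eye" (4x4, takes a point from camera to tool coordinates, whose origin is the TCP and whose axes are the tool frame's). Camera axes: x right, y down, z forward; pixel columns grow to the right and rows downward; lengths in m; the calibration is good to about 2 mm. A picture is of the moment at which its call begins: read the wrist's pose just before it. calibration takes no time and is no camera call.
- env.hand_in(): hands the job in, once; it reports no verdict.
The state is a dict: "clock": time; "joint_pos": joint angles; "qvel": joint speeds; "tau": joint torques, N m; "tcp_pos": TCP position; "orientation": TCP orientation; "wrist_force": force on the tool from outside, world axes, zero at the start; "ft_torque": the same for the moment, N m; "finger_gap": finger opening in m.
Only numpy, scipy, OpenCV 4.12 (cv2) and the standard library are available. Lean on these libraries where they do the work, as an engineer would, in place of code of your own. Each camera call takes 0.05 s, during which the arm holds its last target. There are 200 camera calls.

## Working session

There is one attempt and no reset: what is moved stays moved. The work goes in short steps, Python scripts to look and compute and a tool call to move; the robot and the scene stay as the last step left them, time stands still between calls to the robot, and variables do not carry over. Pictures are saved under pics/ and viewed, about 8 in all and at most 12, crops included, and the job is handed in when it is done.

Besides the shell and the picture viewer there is one more tool, called after ">>>" as name(argument=value, ...), one argument or row to a line, values as JSON. carry_out: Moves the arm, as the interface text tells. Its arguments: {"type":"object","properties":{"moves":{"type":"array"},"squeeze":{"type":"number"}},"required":["moves"]}

```bash
ls; mkdir -p pics; python3 - <<'E'
from workcell import env
import cv2,numpy as np
s=env.get_state();print(s)
for n in("scene","side","wrist"):
    im=env.read_camera(n);cv2.imwrite(f"pics/{n}0.png",im[:,:,::-1]);print(n,env.calibration(n))
a=[cv2.imread(f"pics/{n}0.png") for n in("scene","side","wrist")]
print(env.tip_reach)
E
```

```text
pics
{'clock': 0.0, 'joint_pos': array([9.64378448e-01, 3.14005813e-01, 4.49767572e-02, 1.30359609e+00,
       4.13298873e-05, 1.43115362e+00]), 'qvel': array([-3.05742967e-04, -8.24411905e-05, -7.51940728e-04,  1.16013313e-03,
       -9.81535758e-04, -5.88376076e-05]), 'tau': array([-1.01172693e-03, -4.80628252e+01,  2.98533618e+01,  1.93017366e-02,
       -2.93199846e-04, -9.49355922e-06]), 'tcp_pos': array([0.25849345, 0.51307329, 0.24140486]), 'orientation': array([ 3.47544002e-04,  8.51471550e-01,  5.24400003e-01, -8.46040210e-04]), 'wrist_force': array([0.10798287, 0.55352151, 0.00812399]), 'ft_torque': array([0.04395268, 0.00942642, 0.03087255]), 'finger_gap': 0.08557114964377739}
scene {'camera_matrix': array([[416.77651622,   0.        , 257.8688183 ],
       [  0.        , 416.77651622, 188.18961854],
       [  0.        ,   0.        ,   1.        ]]), 'rvec': array([ 1.6095975 ,  2.23071009, -0.65325384]), 'tvec': array([ 0.17539443, -0.37656677,  1.43595072])}
side {'camera_matrix': array([[497.57662225,   0.        , 265.84568441],
       [  0.        , 497.57662225, 193.34301231],
       [  0.        ,   0.        ,   1.        ]]), 'rvec': array([ 2.19706356, -0.38902577,  0.16495994]), 'tvec': array([-0.49585632,  0.19619229,  1.36160458])}
wrist {'camera_matrix': array([[266.79341679,   0.        , 255.28496576],
       [  0.        , 266.79341679, 186.43715222],
       [  0.        ,   0.        ,   1.        ]]), 'hand_eye': array([[ 9.99999843e-01, -3.03541725e-04,  4.71285511e-04,
        -5.04464699e-04],
       [ 1.51621072e-04,  9.55833821e-01,  2.93907612e-01,
        -7.33448959e-02],
       [-5.39683854e-04, -2.93907495e-01,  9.55833716e-01,
        -1.33891741e-01],
       [ 0.00000000e+00,  0.00000000e+00,  0.00000000e+00,
         1.00000000e+00]])}
0.011
```

View pics/scene0.png

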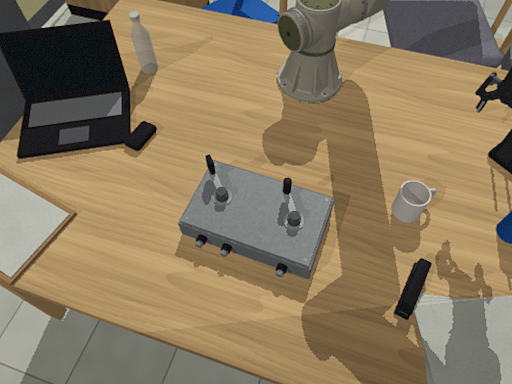

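View pics/side0.png

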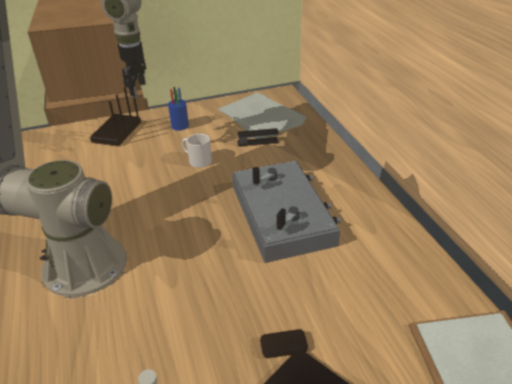

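Scene picture: the isolator grip is at about (287,186) with its hub at (294,218), the selector grip at (210,165) with its hub at (222,196), and the mug is to the right of the box. In the side picture the isolator grip is at about (256,175) and the selector grip at (282,219).

```bash
cat > h.py <<'E'
import cv2,numpy as np
from workcell import env
from scipy.spatial.transform import Rotation as R
def ray(n,uv):
    c=env.calibration(n);Rm=cv2.Rodrigues(c["rvec"])[0];K=c["camera_matrix"]
    d=Rm.T@np.linalg.solve(K,np.array([*uv,1.]));o=-Rm.T@c["tvec"];return o,d/np.linalg.norm(d)
def onplane(n,uv,z):
    o,d=ray(n,uv);return o+d*(z-o[2])/d[2]
def tri(a,ua,b,ub):
    o1,d1=ray(a,ua);o2,d2=ray(b,ub)
    t=np.linalg.lstsq(np.c_[d1,-d2],o2-o1,rcond=None)[0]
    p,q=o1+t[0]*d1,o2+t[1]*d2;return (p+q)/2,np.linalg.norm(p-q)
def blobs(im,roi,thr=45):
    x0,y0,x1,y1=roi;m=(im[y0:y1,x0:x1].max(2)<thr).astype(np.uint8)
    n,l,st,c=cv2.connectedComponentsWithStats(m)
    return [(c[i]+[x0,y0],st[i]) for i in range(1,n) if st[i,4]>15]
def ypr(s): w=s["orientation"];return R.from_quat([w[1],w[2],w[3],w[0]])
E
python3 - <<'E'
from h import *
sc=cv2.imread("pics/scene0.png");si=cv2.imread("pics/side0.png")
B={}
for n,im,rois in(("scene",sc,[(275,170,300,200),(198,148,222,180)]),("side",si,[(248,160,264,190),(270,204,290,232)])):
    B[n]=[max(blobs(im,r),key=lambda b:b[1][4]) for r in rois]
    for b in B[n]:print(n,b[0],b[1])
for i in(0,1):
    print(tri("scene",B["scene"][i][0],"side",B["side"][i][0]))
    for n in("scene","side"):print(n,onplane(n,B[n][i][0],.123))
# box top: corners (grey) by mask
for n,im,seed in(("scene",sc,(255,215)),("side",si,(285,195))):
    hsv=cv2.cvtColor(im,cv2.COLOR_BGR2HSV)
    m=((hsv[...,1]<50)&(hsv[...,2]>60)).astype(np.uint8)
    k,l=cv2.connectedComponents(m);mm=(l==l[seed[1],seed[0]]).astype(np.uint8)
    c=max(cv2.findContours(mm,cv2.RETR_EXTERNAL,cv2.CHAIN_APPROX_NONE)[0],key=cv2.contourArea)
    hull=cv2.convexHull(c);print(n,cv2.contourArea(c),cv2.approxPolyDP(hull,4,True)[:,0].tolist())
    print(hsv[seed[1],seed[0]])
v=np.hstack([cv2.resize(sc[140:285,170:345],None,fx=3.2,fy=3.2,interpolation=2)]);cv2.imwrite("pics/c1.png",v)
E
```

```text
scene [286.74489796 186.13265306] [ 8  8  8 16 98]
scene [210.17204301 164.30107527] [ 8  7  9 19 93]
side [255.75471698 175.45283019] [ 6  9  5 14 53]
side [280.70454545 218.97727273] [ 8  6  7 18 88]
(array([0.52049164, 0.06833562, 0.12227431]), np.float64(0.0018221478128686032))
scene [0.52003527 0.06886747 0.123     ]
side [0.52072181 0.06639755 0.123     ]
(array([ 0.51839681, -0.14278385,  0.12265612]), np.float64(0.002586637017152763))
scene [ 0.51737215 -0.14207306  0.123     ]
side [ 0.51911283 -0.14427848  0.123     ]
scene 10594.0 [[213, 160], [334, 198], [307, 278], [182, 232], [179, 221]]
[ 84   9 135]
side 6865.0 [[295, 161], [339, 218], [338, 241], [265, 261], [233, 186], [233, 173]]
[ 60   2 114]
```

View pics/c1.png

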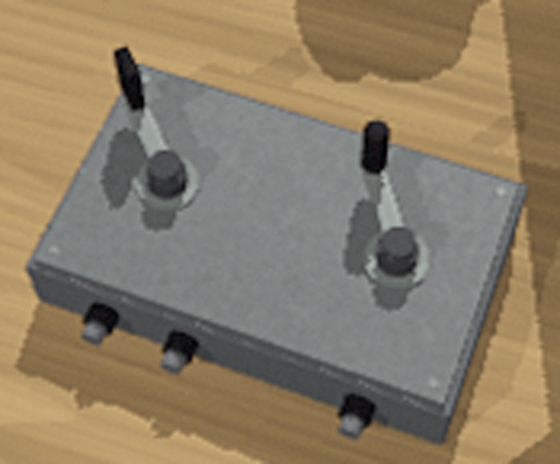

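```bash
python3 - <<'E'
from h import *
P=np.array([onplane("scene",u,.07) for u in[(213.8,160.3),(334,197.8),(309.7,265),(179.4,222.8)]])[:,:2]
Q=np.array([onplane("side",u,.07) for u in[(233,173),(295,161),(339,218)]])[:,:2]
print(P.round(4),Q.round(4))
# rigid fit
M=np.array([[-.11,-.18],[-.11,.18],[.11,.18],[.11,-.18]])
def fit(M,P):
    r,_=R.align_vectors(np.c_[P-P.mean(0),0*P[:,0]],np.c_[M-M.mean(0),0*M[:,0]]);y=r.as_rotvec()[2]
    A=r.as_matrix()[:2,:2];t=P.mean(0)-A@M.mean(0);return y,A,t,np.linalg.norm(P-(M@A.T+t),axis=1)
for MM,PP in((M,P),(M[[1,2,3]],None)):
    if PP is None: PP=Q;MM=M[[1,2,3]] if 0 else M[[1,2]] ; PP=Q[[0,1]]
    y,A,t,e=fit(MM,PP);print("yaw",y,"c",t,"res",e)
    iso=A@[0,.1]+t;sel=A@[0,-.1]+t
    print("iso",iso,"sel",sel)
    for ax,a,g in((iso,3.75,(.5203,.0680)),(sel,3.93,(.5183,-.1430))):
        d=np.array(g)-ax;print("pred grip",ax+.075*np.array([np.cos(a+y),np.sin(a+y)]),"meas r",np.linalg.norm(d),"ang box",(np.arctan2(d[1],d[0])-y)%(2*np.pi))
E
```

```text
[[ 0.4682 -0.1573]
 [ 0.4832  0.1905]
 [ 0.6852  0.1777]
 [ 0.6791 -0.1677]] [[ 0.4799  0.176 ]
 [ 0.6881  0.1682]
 [ 0.6948 -0.1403]]
yaw -0.03740848438388467 c [0.57894391 0.01079614] res [0.00972322 0.00863914 0.01360798 0.00626234]
iso [0.58268388 0.11072618] sel [ 0.57520393 -0.0891339 ]
pred grip [0.51958177 0.07019073] meas r 0.07561266470388665 ang box 3.779514925381384
pred grip [ 0.52037836 -0.14031159] meas r 0.07835569022596535 ang box 3.9369815513712405
yaw -0.03766261011669664 c [ 0.57722516 -0.00776469] res [0.00585482 0.00585482]
iso [0.58099054 0.09216439] sel [ 0.57345979 -0.10769378]
pred grip [0.51787812 0.05164497] meas r 0.06532425922277862 ang box 3.558172251865161
pred grip [ 0.51862122 -0.15885754] meas r 0.06549146588999974 ang box 3.7486192915940286<stdin>:8: UserWarning: Optimal rotation is not uniquely or poorly defined for the given sets of vectors.
```

```bash
cat >> h.py <<'E'
Y=-0.047
u=lambda a:np.array([np.cos(a),np.sin(a)])
GI=np.array([.5203,.0680]);GS=np.array([.5183,-.1430])
def rot(v): c,s=np.cos(Y),np.sin(Y);return np.array([c*v[0]-s*v[1],s*v[0]+c*v[1]])
gi=np.array([0,.1])+.075*u(3.75-.02);gs=np.array([0,-.1])+.075*u(3.93)
C=(GI+GS)/2-rot((gi+gs)/2)
ISO=C+rot([0,.1]);SEL=C+rot([0,-.1])
def yaw(s): x=ypr(s).as_matrix()[:,0];return np.arctan2(x[1],x[0])
def rep(ax,phi0):
    s=env.get_state();d=s["tcp_pos"][:2]-ax;phi=np.arctan2(d[1],d[0]);a=yaw(s);t=u(a)
    w=lambda x:(x+np.pi)%(2*np.pi)-np.pi
    print("t",round(s["clock"],2),"tcp",s["tcp_pos"].round(4),"r",round(np.hypot(*d),4),"joint",round(w(phi0+Y-phi),3),
     "tool",round(w(phi0+Y-np.pi/2-a),3),"F",s["wrist_force"].round(2),"Ft(x,y)",(s["wrist_force"][:2]@t).round(2),(s["wrist_force"][:2]@u(a-np.pi/2)).round(2),"gap",round(s["finger_gap"],4),"tilt",ypr(s).as_matrix()[2,2].round(5))
def plan(pos,a,n):
    "n equal rows to pose, tool frame"
    s=env.get_state();p=s["tcp_pos"];r=ypr(s);da=(a-yaw(s)+np.pi)%(2*np.pi)-np.pi
    tgt=R.from_matrix(np.c_[[*u(a),0],[*u(a-np.pi/2),0],[0,0,-1]])
    rv=(r.inv()*tgt).as_rotvec()/n
    for i in range(n):
        sh=r.inv().apply((np.array(pos)-p)/n);print(sh.round(4),np.degrees(rv).round(2));r=r*R.from_rotvec(rv)
E
python3 - <<'E'
from h import *
print(C,ISO,SEL)
for ax,p,g in((ISO,3.73,GI),(SEL,3.93,GS)):print(ax+.075*u(p+Y),g)
g=ISO+.075*u(3.73+Y);plan([*g,.225],3.73+Y-np.pi/2,10)
E
```

```text
[0.57909387 0.00715009] [0.58379214 0.10703966] [ 0.5743956  -0.09273948]
[0.51951832 0.06838897] [0.5203 0.068 ]
[ 0.51908168 -0.14338897] [ 0.5183 -0.143 ]
[-0.028   0.0433  0.0017] [-0.01  0.01 -5.78]
[-0.0322  0.0403  0.0017] [-0.01  0.01 -5.78]
[-0.0361  0.0368  0.0017] [-0.01  0.01 -5.78]
[-0.0396  0.033   0.0017] [-0.01  0.01 -5.78]
[-0.0427  0.0289  0.0017] [-0.01  0.01 -5.78]
[-0.0454  0.0244  0.0017] [-0.01  0.01 -5.78]
[-0.0476  0.0197  0.0017] [-0.01  0.01 -5.78]
[-0.0494  0.0148  0.0017] [-0.01  0.01 -5.78]
[-0.0506  0.0098  0.0017] [-0.01  0.01 -5.78]
[-0.0514  0.0046  0.0017] [-0.01  0.01 -5.78]
```

>>> carry_out(
  moves=[1, -0.028, 0.0433, 0.0017, 0, 0, -5.8, 1, -0.0322, 0.0403, 0.0017, 0, 0, -5.8, 1, -0.0361, 0.0368, 0.0017, 0, 0, -5.8, 1, -0.0396, 0.033, 0.0017, 0, 0, -5.8, 1, -0.0427, 0.0289, 0.0017, 0, 0, -5.8],
)

```text
clock: 0.78
tcp_pos: [0.3923, 0.2887, 0.2311]
orientation: [0.0, 0.684, 0.729, -0.001]
wrist_force: [0.8, 1.0, -0.2]
finger_gap: 0.0855
```

>>> carry_out(
  moves=[1, -0.0454, 0.0244, 0.0017, 0, 0, -5.8, 1, -0.0476, 0.0197, 0.0017, 0, 0, -5.8, 1, -0.0494, 0.0148, 0.0017, 0, 0, -5.8, 1, -0.0506, 0.0098, 0.0017, 0, 0, -5.8, 1, -0.0514, 0.0046, 0.0017, 0, 0, -5.8],
)

```text
clock: 1.4
tcp_pos: [0.5331, 0.063, 0.2218]
orientation: [-0.001, 0.472, 0.882, -0.001]
wrist_force: [1.0, 1.0, -0.3]
finger_gap: 0.0854
```

```bash
python3 - <<'E'
from h import *
rep(ISO,3.75)
im=env.read_camera("wrist")[:,:,::-1];cv2.imwrite("pics/w1.png",im)
g=ISO+.075*u(3.73+Y);plan([*g,.225],3.73+Y-np.pi/2,5)
E
```

```text
t 1.4 tcp [0.5331 0.063  0.2218] r 0.0672 joint -0.153 tool -0.026 F [ 1.03  1.04 -0.28] Ft(x,y) 0.29 1.43 gap 0.0854 tilt -1.0
[ 0.0036 -0.0017 -0.0008] [-0.03  0.05  0.51]
[ 0.0036 -0.0017 -0.0008] [-0.03  0.05  0.51]
[ 0.0036 -0.0018 -0.0008] [-0.03  0.05  0.51]
[ 0.0036 -0.0018 -0.0008] [-0.03  0.05  0.51]
[ 0.0036 -0.0018 -0.0008] [-0.03  0.05  0.51]
```

View pics/w1.png

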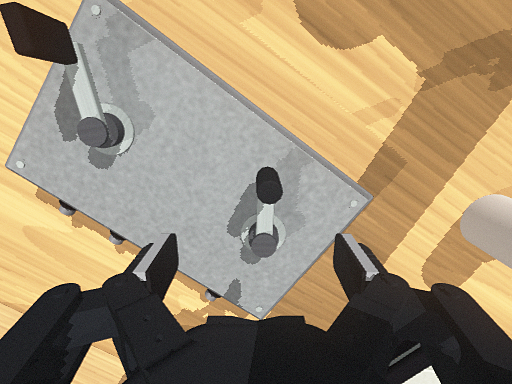

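Wrist view: the isolator grip is at about (268,185) with its hub at (264,241), lined up with the tool's y axis. The selector is at the top left, and the mug is at the right edge, clear of the box.

```bash
cat >> h.py <<'E'
def wray(uv,z,s=None):
    s=s or env.get_state();c=env.calibration("wrist");H=c["hand_eye"];r=ypr(s)
    d=r.apply(H[:3,:3]@np.linalg.solve(c["camera_matrix"],[*uv,1.]));o=s["tcp_pos"]+r.apply(H[:3,3]);return o+d*(z-o[2])/d[2]
E
python3 - <<'E'
from h import *
im=cv2.imread("pics/w1.png")
for b in blobs(im,(240,155,300,212),50):print(b)
b=max(blobs(im,(240,155,300,212),50),key=lambda b:b[1][4])
print(wray(b[0],.123))
for b in blobs(im,(240,225,290,262),95):print("hub",b,wray(b[0],.10))
print("ring z.07",wray((263,237),.07), "hub z.1",wray((264,242),.10), "est",ISO)
for uv in((20,164),(96,10),(353,203),(259,310)):print("screw",wray(uv,.07))
E
```

```text
(array([267.55507559, 184.12095032]), array([ 16,  12,  26,  37, 463], dtype=int32))
[0.52701223 0.06240149 0.123     ]
hub (array([262.09289617, 234.09289617]), array([  9,   0,  29,  22, 183], dtype=int32)) [0.58083611 0.09328668 0.1       ]
ring z.07 [0.59579146 0.10539779 0.07      ] hub z.1 [0.5874472  0.10020284 0.1       ] est [0.58379214 0.10703966]
screw [ 0.66989328 -0.16539464  0.07      ]
screw [ 0.48762772 -0.15561815  0.07      ]
screw [0.50343321 0.16651212 0.07      ]
screw [0.68603862 0.16012275 0.07      ]
```

>>> carry_out(
  moves=[1, 0.0036, -0.0018, -0.0008, 0, 0, 0.5, 1, 0.0036, -0.0018, -0.0008, 0, 0, 0.5, 1, 0.0036, -0.0018, -0.0008, 0, 0, 0.5, 1, 0.0036, -0.0018, -0.0008, 0, 0, 0.5, 1, 0.0036, -0.0018, -0.0008, 0, 0, 0.5],
)

```text
clock: 2.08
tcp_pos: [0.5164, 0.0708, 0.2248]
orientation: [0.0, 0.493, 0.87, -0.002]
wrist_force: [0.4, 0.8, -0.5]
finger_gap: 0.0854
```

```bash
python3 - <<'E'
from h import *
rep(ISO,3.75);s=env.get_state()
im=np.ascontiguousarray(env.read_camera("wrist")[:,:,::-1]);cv2.imwrite("pics/w2.png",im)
b=max(blobs(im,(220,150,300,225),50),key=lambda b:b[1][4])
print(b,wray(b[0],.123,s))
E
```

```text
t 2.08 tcp [0.5164 0.0708 0.2248] r 0.0765 joint 0.068 tool 0.022 F [ 0.38  0.75 -0.49] Ft(x,y) 0.45 0.71 gap 0.0854 tilt -0.99999
(array([250.79525862, 193.62284483]), array([ 18,  26,  25,  38, 464], dtype=int32)) [0.52347216 0.06804511 0.123     ]
```

```bash
sed -i 's/^Y=.*/Y=-0.049/; s/^ISO=.*/C=C+[.0015,0];ISO=C+rot([0,.1]);SEL=C+rot([0,-.1])/' h.py; python3 - <<'E'
from h import *
rep(ISO,3.75)
print(ISO+.075*u(3.73+Y))
plan([*(ISO+.075*u(3.73+Y)),.115],3.73+Y-np.pi/2,5)
E
```

```text
t 2.12 tcp [0.516  0.0711 0.225 ] r 0.0783 joint 0.084 tool 0.02 F [-0.84  0.05  0.41] Ft(x,y) 0.48 -0.69 gap 0.0856 tilt -0.99999
[0.52123009 0.06838832]
[-0.001   0.0007  0.022 ] [-0.05  0.02  0.  ]
[-0.001   0.0007  0.022 ] [-0.05  0.02  0.  ]
[-0.001   0.0007  0.022 ] [-0.05  0.02  0.  ]
[-0.001   0.0007  0.022 ] [-0.05  0.02  0.  ]
[-0.001   0.0006  0.022 ] [-0.05  0.02  0.  ]
```

>>> carry_out(
  moves=[1, -0.001, 0.0007, 0.022, 0, 0, 0, 1, -0.001, 0.0007, 0.022, 0, 0, 0, 1, -0.001, 0.0007, 0.022, 0, 0, 0, 1, -0.001, 0.0007, 0.022, 0, 0, 0, 1, -0.001, 0.0007, 0.022, 0, 0, 0],
  squeeze=20,
)

```text
clock: 2.75
tcp_pos: [0.5231, 0.07, 0.1154]
orientation: [0.003, 0.492, 0.871, -0.0]
wrist_force: [-0.9, -0.1, 0.3]
finger_gap: 0.0852
```

>>> carry_out(
  moves=[-0.3, 0, 0, 0, 0, 0, 0, -0.3, 0, 0, 0, 0, 0, 0, -0.3, 0, 0, 0, 0, 0, 0, -0.3, 0, 0, 0, 0, 0, 0, -0.3, 0, 0, 0, 0, 0, 0],
)

```text
clock: 3.38
tcp_pos: [0.5235, 0.0706, 0.1172]
orientation: [0.004, 0.492, 0.871, -0.0]
wrist_force: [-0.2, -0.1, 0.3]
finger_gap: 0.0299
```

```bash
python3 - <<'E'
from h import *
rep(ISO,3.75)
im=env.read_camera("wrist")[:,:,::-1];cv2.imwrite("pics/w3.png",im)
E
```

```text
t 3.38 tcp [0.5235 0.0706 0.1172] r 0.0719 joint 0.03 tool 0.017 F [-0.18 -0.13  0.28] Ft(x,y) -0.02 -0.22 gap 0.0299 tilt -0.99997
```

View pics/w3.png

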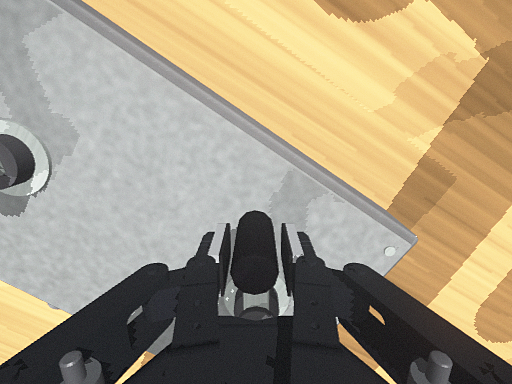

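Wrist view: the isolator grip, at about (256,250), stands centred between the jaws with a small gap on each side and no contact force. I'll sweep clockwise now.

>>> carry_out(
  moves=[-0.3, 0.0052, 0, 0.0004, 0, 0, 4, -0.3, 0.0104, 0.0003, 0.0004, 0, 0, 8, -0.3, 0.0117, 0.0006, 0.0004, 0, 0, 9, -0.3, 0.0117, 0.0006, 0.0004, 0, 0, 9, -0.3, 0.0078, 0.0003, 0.0004, 0, 0, 6],
)

```text
clock: 4.05
tcp_pos: [0.5143, 0.1112, 0.1168]
orientation: [0.009, 0.745, 0.667, -0.0]
wrist_force: [-0.9, -3.9, 1.3]
finger_gap: 0.0301
```

```bash
python3 - <<'E'
from h import *
rep(ISO,3.75)
E
```

```text
t 4.05 tcp [0.5143 0.1112 0.1168] r 0.0715 joint 0.62 tool 0.67 F [-0.94 -3.93  1.27] Ft(x,y) -4.01 -0.5 gap 0.0301 tilt -0.99983
```

>>> carry_out(
  moves=[-0.3, 0.0045, -0.0003, 0.0004, 0, 0, 2.5, -0.3, 0.005, -0.0003, 0.0004, 0, 0, 3.5, -0.3, 0.005, -0.0003, 0.0004, 0, 0, 3.5, -0.3, 0.003, -0.0003, 0.0003, 0, 0, 3, -0.3, 0.0015, 0, 0.0002, 0, 0, 1],
)

```text
clock: 4.68
tcp_pos: [0.5172, 0.1266, 0.1167]
orientation: [0.013, 0.821, 0.57, -0.001]
wrist_force: [-1.1, -2.8, 2.3]
finger_gap: 0.0302
```

```bash
python3 - <<'E'
from h import *
rep(ISO,3.75);print(ypr(env.get_state()).as_matrix().round(3))
E
```

```text
t 4.67 tcp [0.5172 0.1266 0.1167] r 0.0711 joint 0.839 tool 0.917 F [-1.11 -2.83  2.33] Ft(x,y) -3.04 -0.05 gap 0.0302 tilt -0.99964
[[ 0.35   0.937  0.013]
 [ 0.937 -0.35  -0.023]
 [-0.017  0.021 -1.   ]]
```

>>> carry_out(
  moves=[-0.3, 0.0018, -0.0003, 0.0003, 0.25, 0.2, 0.5, -0.3, 0.0018, -0.0003, 0.0003, 0.25, 0.2, 0.5, -0.3, 0.0018, -0.0003, 0.0003, 0.25, 0.2, 0.5, -0.3, 0.0018, -0.0003, 0.0003, 0.25, 0.2, 0.5, -0.3, 0.0012, 0, 0.0002, 0.2, 0.2, 0.5],
)

```text
clock: 5.3
tcp_pos: [0.5187, 0.1344, 0.1153]
orientation: [-0.001, 0.834, 0.551, -0.001]
wrist_force: [-1.5, -3.0, 2.7]
finger_gap: 0.0297
```

```bash
python3 - <<'E'
from h import *
rep(ISO,3.75);print(ypr(env.get_state()).as_matrix().round(3)[:,2])
E
```

```text
t 5.3 tcp [0.5187 0.1344 0.1153] r 0.0723 joint 0.949 tool 0.963 F [-1.54 -2.98  2.69] Ft(x,y) -3.35 -0.25 gap 0.0297 tilt -1.0
[-0.002  0.001 -1.   ]
```

>>> carry_out(
  moves=[-0.3, 0.0014, -0.0002, 0, 0, 0, 1.1, -0.3, 0.0014, -0.0002, 0, 0, 0, 1.1, -0.3, 0.0014, -0.0002, 0, 0, 0, 1.1, -0.3, 0.0014, -0.0002, 0, 0, 0, 1.1, -0.3, 0.0008, 0, 0, 0, 0, 1],
)

```text
clock: 5.92
tcp_pos: [0.5216, 0.1408, 0.1152]
orientation: [-0.0, 0.861, 0.508, -0.0]
wrist_force: [-0.2, -3.3, 1.8]
finger_gap: 0.0298
```

```bash
python3 - <<'E'
from h import *
rep(ISO,3.75);print(ypr(env.get_state()).as_matrix().round(3)[:,2])
E
```

```text
t 5.92 tcp [0.5216 0.1408 0.1152] r 0.0724 joint 1.047 tool 1.064 F [-0.19 -3.29  1.76] Ft(x,y) -2.98 1.42 gap 0.0298 tilt -1.0
[-0.  0. -1.]
```

>>> carry_out(
  moves=[-0.3, 0.0014, 0, 0, 0, 0, 1.1, -0.3, 0.0014, 0, 0, 0, 0, 1.1, -0.3, 0.0014, 0, 0, 0, 0, 1.1, -0.3, 0.0014, 0, 0, 0, 0, 1.1, -0.3, 0.0008, 0, 0, 0, 0, 1],
)

```text
clock: 6.55
tcp_pos: [0.5251, 0.1467, 0.1152]
orientation: [-0.0, 0.886, 0.464, -0.0]
wrist_force: [0.8, -3.6, 1.5]
finger_gap: 0.0301
```

```bash
python3 - <<'E'
from h import *
rep(ISO,3.75);print(ypr(env.get_state()).as_matrix().round(3)[:,2])
E
```

```text
t 6.55 tcp [0.5251 0.1467 0.1152] r 0.0724 joint 1.141 tool 1.165 F [ 0.79 -3.59  1.54] Ft(x,y) -2.5 2.7 gap 0.0301 tilt -1.0
[-0.  0. -1.]
```

>>> carry_out(
  moves=[-0.3, 0.0014, 0, 0, 0, 0, 1.0, -0.3, 0.0014, 0, 0, 0, 0, 1.0, -0.3, 0.0014, 0, 0, 0, 0, 1.0, -0.3, 0.0014, 0, 0, 0, 0, 1.0, -0.3, 0.0008, 0, 0, 0, 0, 1],
)

```text
clock: 7.18
tcp_pos: [0.5289, 0.1522, 0.1152]
orientation: [-0.0, 0.906, 0.422, -0.0]
wrist_force: [-0.2, -3.4, 1.6]
finger_gap: 0.0302
```

```bash
python3 - <<'E'
from h import *
rep(ISO,3.75)
E
```

```text
t 7.17 tcp [0.5289 0.1522 0.1152] r 0.0725 joint 1.233 tool 1.258 F [-0.25 -3.43  1.6 ] Ft(x,y) -2.79 2.01 gap 0.0302 tilt -1.0
```

>>> carry_out(
  moves=[-0.3, 0.0014, 0, 0, 0, 0, 1.0, -0.3, 0.0014, 0, 0, 0, 0, 1.0, -0.3, 0.0014, 0, 0, 0, 0, 1.0, -0.3, 0.0014, 0, 0, 0, 0, 1.0, -0.3, 0.0008, 0, 0, 0, 0, 1],
)

```text
clock: 7.8
tcp_pos: [0.5331, 0.1573, 0.115]
orientation: [-0.0, 0.925, 0.38, -0.001]
wrist_force: [-0.6, -3.9, 1.1]
finger_gap: 0.0297
```

```bash
python3 - <<'E'
from h import *
rep(ISO,3.75)
E
```

```text
t 7.8 tcp [0.5331 0.1573 0.115 ] r 0.0727 joint 1.325 tool 1.351 F [-0.59 -3.9   1.12] Ft(x,y) -3.16 2.36 gap 0.0297 tilt -1.0
```

>>> carry_out(
  moves=[-0.3, 0.0014, 0, 0, 0, 0, 1.0, -0.3, 0.0014, 0, 0, 0, 0, 1.0, -0.3, 0.0014, 0, 0, 0, 0, 1.0, -0.3, 0.0014, 0, 0, 0, 0, 1.0, -0.3, 0.0008, 0, 0, 0, 0, 1],
)

```text
clock: 8.43
tcp_pos: [0.5378, 0.162, 0.1149]
orientation: [-0.001, 0.942, 0.336, -0.001]
wrist_force: [-0.8, -3.2, 1.5]
finger_gap: 0.0298
```

```bash
python3 - <<'E'
from h import *
rep(ISO,3.75)
E
```

```text
t 8.43 tcp [0.5378 0.162  0.1149] r 0.0729 joint 1.416 tool 1.445 F [-0.82 -3.18  1.52] Ft(x,y) -2.65 1.95 gap 0.0298 tilt -1.0
```

>>> carry_out(
  moves=[-0.3, 0.0014, 0, 0, 0, 0, 1.0, -0.3, 0.0014, 0, 0, 0, 0, 1.0, -0.3, 0.0014, 0, 0, 0, 0, 1.0, -0.3, 0.0014, 0, 0, 0, 0, 1.0, -0.3, 0.0008, 0, 0, 0, 0, 1],
)

```text
clock: 9.05
tcp_pos: [0.5429, 0.1663, 0.1147]
orientation: [-0.001, 0.957, 0.292, -0.001]
wrist_force: [-1.1, -3.2, 1.7]
finger_gap: 0.0297
```

```bash
python3 - <<'E'
from h import *
rep(ISO,3.75)
E
```

```text
t 9.05 tcp [0.5429 0.1663 0.1147] r 0.0731 joint 1.507 tool 1.538 F [-1.13 -3.25  1.69] Ft(x,y) -2.75 2.07 gap 0.0297 tilt -0.99999
```

>>> carry_out(
  moves=[-0.3, 0.0014, 0, 0, 0, 0, 1.0, -0.3, 0.0014, 0, 0, 0, 0, 1.0, -0.3, 0.0014, 0, 0, 0, 0, 1.0, -0.3, 0.0014, 0, 0, 0, 0, 1.0, -0.3, 0.0008, 0, 0, 0, 0, 0.8],
)

```text
clock: 9.68
tcp_pos: [0.5477, 0.1695, 0.1145]
orientation: [-0.0, 0.969, 0.248, -0.002]
wrist_force: [-3.3, -5.0, 2.8]
finger_gap: 0.0297
```

```bash
python3 - <<'E'
from h import *
rep(ISO,3.75)
E
```

```text
t 9.68 tcp [0.5477 0.1695 0.1145] r 0.0732 joint 1.586 tool 1.628 F [-3.31 -5.03  2.78] Ft(x,y) -5.32 2.81 gap 0.0297 tilt -0.99999
```

The force is starting to rise, so the next step is half size.

>>> carry_out(
  moves=[-0.3, 0.001, 0, 0, 0, 0, 0.3, -0.3, 0.001, 0, 0, 0, 0, 0.3, -0.3, 0.001, 0, 0, 0, 0, 0.3, -0.3, 0.001, 0, 0, 0, 0, 0.3, -0.3, 0.0008, 0, 0, 0, 0, 0.3],
)

```text
clock: 10.3
tcp_pos: [0.5482, 0.1694, 0.1143]
orientation: [0.001, 0.972, 0.233, -0.007]
wrist_force: [-4.7, -4.7, 4.6]
finger_gap: 0.0298
```

```bash
python3 - <<'E'
from h import *
rep(ISO,3.75)
E
```

```text
t 10.3 tcp [0.5482 0.1694 0.1143] r 0.0729 joint 1.591 tool 1.659 F [-4.67 -4.66  4.63] Ft(x,y) -6.27 2.03 gap 0.0298 tilt -0.99991
```

>>> carry_out(
  moves=[-0.3, 0.002, -0.0002, 0.0003, 0, 0, 0, -0.3, 0.002, -0.0002, 0.0003, 0, 0, 0, -0.3, 0.002, -0.0002, 0.0003, 0, 0, 0, -0.3, 0.002, 0, 0, 0, 0, 0, -0.3, 0.002, 0, 0, 0, 0, 0],
)

```text
clock: 10.92
tcp_pos: [0.5489, 0.1708, 0.113]
orientation: [0.003, 0.973, 0.231, -0.015]
wrist_force: [-6.7, -6.4, 6.5]
finger_gap: 0.0298
```

```bash
python3 - <<'E'
from h import *
rep(ISO,3.75)
E
```

```text
t 10.93 tcp [0.5489 0.1708 0.113 ] r 0.0737 joint 1.609 tool 1.663 F [-6.68 -6.43  6.55] Ft(x,y) -8.86 2.73 gap 0.0298 tilt -0.99952
```

>>> carry_out(
  moves=[-0.3, 0.003, -0.0002, -0.0005, 0, 0.3, 0, -0.3, 0.003, -0.0002, -0.0005, 0, 0.3, 0, -0.3, 0.003, -0.0002, -0.0005, 0, 0.3, 0, -0.3, 0.003, 0, -0.0005, 0, 0.3, 0, -0.3, 0.003, 0, -0.0005, 0, 0.3, 0],
)

```text
clock: 11.55
tcp_pos: [0.5499, 0.1715, 0.113]
orientation: [0.005, 0.973, 0.229, -0.016]
wrist_force: [-8.5, -8.5, 5.6]
finger_gap: 0.0299
```

```bash
python3 - <<'E'
from h import *
rep(ISO,3.75);print(ypr(env.get_state()).as_matrix().round(3))
E
```

```text
t 11.55 tcp [0.5499 0.1715 0.113 ] r 0.0738 joint 1.625 tool 1.668 F [-8.52 -8.51  5.56] Ft(x,y) -11.42 3.82 gap 0.0299 tilt -0.99947
[[ 0.895  0.446 -0.028]
 [ 0.446 -0.895 -0.016]
 [-0.032  0.002 -0.999]]
```

The force rises at about 2.2 N/mm, which is the bush's own stiffness, so this is the end stop (11 N at the end). I'll release and lift.

>>> carry_out(
  moves=[0, -0.003, 0, 0, 0, 0.6, 0, 0.5, -0.003, 0, 0, 0, 0.6, 0, 1, -0.002, 0, 0, 0, 0.6, 0, 1, 0, 0, 0, 0, 0, 0, 1, 0, 0, -0.01, 0, 0, 0],
)

```text
clock: 12.18
tcp_pos: [0.5434, 0.1695, 0.1232]
orientation: [-0.001, 0.973, 0.229, 0.002]
wrist_force: [-0.4, 0.6, 0.2]
finger_gap: 0.0853
```

>>> carry_out(
  moves=[1, 0, 0, -0.02, 0, 0, 0, 1, 0, 0, -0.025, 0, 0, 0, 1, 0, 0, -0.025, 0, 0, 0, 1, 0, 0, -0.02, 0, 0, 0, 1, 0, 0, -0.003, 0, 0, 0],
)

```text
clock: 12.8
tcp_pos: [0.545, 0.1701, 0.223]
orientation: [-0.001, 0.973, 0.229, 0.004]
wrist_force: [-0.1, -0.2, -0.5]
finger_gap: 0.0853
```

```bash
python3 - <<'E'
from h import *
rep(ISO,3.75)
im=env.read_camera("wrist")[:,:,::-1];cv2.imwrite("pics/w4.png",im)
plan([*(SEL+.075*u(3.93+Y)),.205],3.93+Y-np.pi/2,10)
E
```

```text
t 12.8 tcp [0.545  0.1701 0.223 ] r 0.0751 joint 1.559 tool 1.668 F [-0.09 -0.22 -0.45] Ft(x,y) -0.18 0.15 gap 0.0853 tilt -0.99996
[-0.0162  0.027   0.0016] [  0.04  -0.04 -10.59]
[-0.0209  0.0235  0.0016] [  0.04  -0.04 -10.59]
[-0.0248  0.0193  0.0016] [  0.04  -0.04 -10.59]
[-0.0279  0.0144  0.0016] [  0.04  -0.04 -10.59]
[-0.0301  0.009   0.0016] [  0.04  -0.04 -10.59]
[-0.0313  0.0034  0.0016] [  0.04  -0.04 -10.59]
[-0.0313 -0.0024  0.0016] [  0.04  -0.04 -10.59]
[-0.0304 -0.0082  0.0017] [  0.04  -0.04 -10.59]
[-0.0283 -0.0136  0.0017] [  0.04  -0.04 -10.59]
[-0.0254 -0.0186  0.0017] [  0.04  -0.04 -10.59]
```

>>> carry_out(
  moves=[1, -0.0162, 0.027, 0.0016, 0, 0, -10.6, 1, -0.0209, 0.0235, 0.0016, 0, 0, -10.6, 1, -0.0248, 0.0193, 0.0016, 0, 0, -10.6, 1, -0.0279, 0.0144, 0.0016, 0, 0, -10.6, 1, -0.0301, 0.009, 0.0016, 0, 0, -10.6],
)

```text
clock: 13.48
tcp_pos: [0.5317, 0.0115, 0.2093]
orientation: [-0.001, 0.764, 0.646, 0.002]
wrist_force: [0.5, 0.5, -0.3]
finger_gap: 0.0854
```

>>> carry_out(
  moves=[1, -0.0313, 0.0034, 0.0016, 0, 0, -10.6, 1, -0.0313, -0.0024, 0.0016, 0, 0, -10.6, 1, -0.0304, -0.0082, 0.0017, 0, 0, -10.6, 1, -0.0283, -0.0136, 0.0017, 0, 0, -10.6, 1, -0.0254, -0.0186, 0.0017, 0, 0, -10.6],
)

```text
clock: 14.1
tcp_pos: [0.5201, -0.1497, 0.1946]
orientation: [-0.003, 0.39, 0.921, 0.003]
wrist_force: [0.5, -0.0, -0.1]
finger_gap: 0.0854
```

```bash
python3 - <<'E'
from h import *
rep(SEL,3.93)
plan([*(SEL+.075*u(3.93+Y)),.205],3.93+Y-np.pi/2,5)
E
```

```text
t 14.1 tcp [ 0.5201 -0.1497  0.1946] r 0.0796 joint -0.056 tool -0.031 F [ 0.51 -0.03 -0.06] Ft(x,y) -0.38 0.34 gap 0.0854 tilt -0.99996
[ 0.0009  0.0009 -0.0021] [ 0.02 -0.1   0.35]
[ 0.0009  0.0009 -0.0021] [ 0.02 -0.1   0.35]
[ 0.0009  0.0009 -0.0021] [ 0.02 -0.1   0.35]
[ 0.0009  0.0009 -0.0021] [ 0.02 -0.1   0.35]
[ 0.0009  0.0009 -0.0021] [ 0.02 -0.1   0.35]
```

Settle and check with the wrist camera before going down.

>>> carry_out(
  moves=[1, 0.001, 0.001, 0, 0, 0, 0.4, 1, 0.001, 0.001, 0, 0, 0, 0.4, 1, 0.001, 0.001, 0, 0, 0, 0.4, 1, 0.001, 0.001, 0, 0, 0, 0.4, 1, 0, 0, 0, 0, 0, 0],
)

```text
clock: 14.72
tcp_pos: [0.5192, -0.1427, 0.1924]
orientation: [-0.006, 0.405, 0.914, 0.003]
wrist_force: [0.0, -0.5, 0.0]
finger_gap: 0.0852
```

```bash
python3 - <<'E'
from h import *
rep(SEL,3.93);s=env.get_state()
im=np.ascontiguousarray(env.read_camera("wrist")[:,:,::-1]);cv2.imwrite("pics/w5.png",im)
for b in blobs(im,(200,130,320,260),50):
  if b[1][4]>200: print(b,wray(b[0],.123,s))
print(SEL+.075*u(3.93+Y))
E
```

```text
t 14.72 tcp [ 0.5192 -0.1427  0.1924] r 0.0754 joint 0.018 tool 0.003 F [ 0.02 -0.47  0.04] Ft(x,y) -0.36 -0.3 gap 0.0852 tilt -0.99992
(array([253.98913043, 205.70454545]), array([  45,   47,   19,   57, 1012], dtype=int32)) [ 0.52353614 -0.14120031  0.123     ]
[ 0.52036991 -0.14338832]
```

View pics/w5.png

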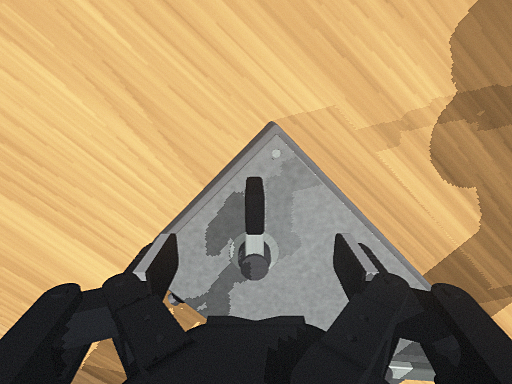

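Wrist view: the selector's flat grip is at (254,206), upright in the picture and midway between the open jaws. The angle is aligned, so I'll descend and cage it.

>>> carry_out(
  moves=[1, 0, 0.0004, 0.016, 0, 0.1, 0, 1, 0, 0.0004, 0.016, 0, 0.1, 0, 1, 0, 0.0004, 0.016, 0, 0.1, 0, 1, 0, 0.0004, 0.016, 0, 0.1, 0, 1, 0, 0, 0.0135, 0, 0, 0],
)

```text
clock: 15.4
tcp_pos: [0.519, -0.1401, 0.1089]
orientation: [-0.009, 0.405, 0.914, 0.004]
wrist_force: [-0.5, -0.1, -0.7]
finger_gap: 0.0855
```

>>> carry_out(
  moves=[-0.48, 0, 0, 0.0003, 0, 0, 0, -0.48, 0, 0, 0.0003, 0, 0, 0, -0.48, 0, 0, 0.0003, 0, 0, 0, -0.48, 0, 0, 0.0003, 0, 0, 0, -0.48, 0, 0, 0, 0, 0, 0],
)

```text
clock: 16.02
tcp_pos: [0.519, -0.1405, 0.1072]
orientation: [-0.009, 0.405, 0.914, 0.004]
wrist_force: [0.5, -0.0, 1.0]
finger_gap: 0.022
```

```bash
python3 - <<'E'
from h import *
rep(SEL,3.93);print(ypr(env.get_state()).as_matrix().round(3)[:,2])
E
```

```text
t 16.02 tcp [ 0.519  -0.1405  0.1072] r 0.0741 joint 0.041 tool 0.003 F [ 0.54 -0.03  1.03] Ft(x,y) -0.39 0.38 gap 0.022 tilt -0.99979
[-0.014  0.015 -1.   ]
```

>>> carry_out(
  moves=[-0.48, 0, 0, -0.002, 0, -0.3, 0, -0.48, 0, 0, -0.002, 0, -0.3, 0, -0.48, 0, 0, -0.002, 0, -0.3, 0, -0.48, 0, 0, -0.002, 0, -0.3, 0, -0.48, 0, 0, 0, 0, 0, 0],
)

```text
clock: 16.65
tcp_pos: [0.5193, -0.1404, 0.1165]
orientation: [0.001, 0.405, 0.914, -0.0]
wrist_force: [0.1, 0.7, 0.0]
finger_gap: 0.0219
```

```bash
python3 - <<'E'
from h import *
rep(SEL,3.93);print(ypr(env.get_state()).as_matrix().round(3)[:,2])
E
```

```text
t 16.65 tcp [ 0.5193 -0.1404  0.1165] r 0.0739 joint 0.04 tool 0.003 F [0.1  0.74 0.01] Ft(x,y) 0.48 0.57 gap 0.0219 tilt -1.0
[ 0.002 -0.002 -1.   ]
```

>>> carry_out(
  moves=[-0.48, 0.0022, 0, 0.0003, 0, 0, 2, -0.48, 0.0022, 0, 0.0003, 0, 0, 2, -0.48, 0.0022, 0, 0.0003, 0, 0, 2, -0.48, 0.0022, 0, 0.0003, 0, 0, 2, -0.48, 0.0022, 0, 0, 0, 0, 2],
)

```text
clock: 17.27
tcp_pos: [0.5157, -0.1345, 0.1162]
orientation: [0.006, 0.489, 0.872, -0.001]
wrist_force: [1.1, -3.1, -2.6]
finger_gap: 0.0222
```

```bash
python3 - <<'E'
from h import *
rep(SEL,3.93);print(ypr(env.get_state()).as_matrix().round(3)[:,2])
E
```

```text
t 17.27 tcp [ 0.5157 -0.1345  0.1162] r 0.0731 joint 0.133 tool 0.19 F [ 1.06 -3.12 -2.59] Ft(x,y) -3.21 -0.73 gap 0.0222 tilt -0.99993
[ 0.009 -0.008 -1.   ]
```

>>> carry_out(
  moves=[-0.48, 0.003, -0.0002, 0.0003, 0, 0.2, 1, -0.48, 0.003, -0.0002, 0.0003, 0, 0.2, 1, -0.48, 0.003, -0.0002, 0.0003, 0, 0.2, 1.5, -0.48, 0.003, -0.0002, 0.0003, 0, 0.2, 1.5, -0.48, 0.003, 0, 0, 0, 0.2, 2],
)

```text
clock: 17.9
tcp_pos: [0.5088, -0.1232, 0.1162]
orientation: [0.0, 0.545, 0.838, 0.003]
wrist_force: [0.3, -3.1, 1.6]
finger_gap: 0.0221
```

```bash
python3 - <<'E'
from h import *
rep(SEL,3.93);print(ypr(env.get_state()).as_matrix().round(3)[:,2])
E
```

```text
t 17.9 tcp [ 0.5088 -0.1232  0.1162] r 0.0736 joint 0.314 tool 0.322 F [ 0.27 -3.08  1.64] Ft(x,y) -2.92 -1.0 gap 0.0221 tilt -0.99999
[ 0.003  0.004 -1.   ]
```

The selector is free. Next is the main swing.

>>> carry_out(
  moves=[-0.48, 0.0085, 0.0003, 0.0003, 0, 0, 6, -0.48, 0.0112, 0.0006, 0.0003, 0, 0, 8.5, -0.48, 0.0112, 0.0006, 0.0003, 0, 0, 8.5, -0.48, 0.01, 0.0006, 0.0003, 0, 0, 8, -0.48, 0.006, 0.0003, 0.0002, 0, 0, 4],
)

```text
clock: 18.52
tcp_pos: [0.5031, -0.077, 0.1158]
orientation: [0.001, 0.78, 0.625, 0.002]
wrist_force: [0.1, -3.1, 2.1]
finger_gap: 0.0223
```

```bash
python3 - <<'E'
from h import *
rep(SEL,3.93);print(ypr(env.get_state()).as_matrix().round(3)[:,2])
E
```

```text
t 18.52 tcp [ 0.5031 -0.077   0.1158] r 0.0743 joint 0.954 tool 0.959 F [ 0.09 -3.15  2.1 ] Ft(x,y) -3.05 0.77 gap 0.0223 tilt -0.99999
[ 0.004  0.002 -1.   ]
```

>>> carry_out(
  moves=[-0.48, 0.003, 0, 0.0002, 0, 0, 2, -0.48, 0.003, 0, 0.0002, 0, 0, 2, -0.48, 0.003, 0, 0.0002, 0, 0, 2, -0.48, 0.003, 0, 0.0002, 0, 0, 2, -0.48, 0.0015, 0, 0, 0, 0, 1.5],
)

```text
clock: 19.15
tcp_pos: [0.5062, -0.0629, 0.1152]
orientation: [0.0, 0.832, 0.554, 0.001]
wrist_force: [0.9, -3.4, 0.4]
finger_gap: 0.0223
```

>>> carry_out(
  moves=[-0.48, 0.0014, 0, 0, 0, 0, 1, -0.48, 0.0014, 0, 0, 0, 0, 1, -0.48, 0.0014, 0, 0, 0, 0, 1, -0.48, 0.0014, 0, 0, 0, 0, 1, -0.48, 0.0008, 0, 0, 0, 0, 0.8],
)

```text
clock: 19.77
tcp_pos: [0.5085, -0.0568, 0.115]
orientation: [0.0, 0.856, 0.517, 0.001]
wrist_force: [0.4, -2.7, 0.9]
finger_gap: 0.0225
```

```bash
python3 - <<'E'
from h import *
rep(SEL,3.93);print(ypr(env.get_state()).as_matrix().round(3)[:,2])
E
```

```text
t 19.77 tcp [ 0.5085 -0.0568  0.115 ] r 0.0763 joint 1.231 tool 1.225 F [ 0.43 -2.71  0.93] Ft(x,y) -2.2 1.64 gap 0.0225 tilt -1.0
[ 0.002  0.001 -1.   ]
```

>>> carry_out(
  moves=[-0.48, 0.0014, 0.0002, 0, 0, 0, 0.8, -0.48, 0.0014, 0.0002, 0, 0, 0, 0.8, -0.48, 0.0014, 0.0002, 0, 0, 0, 0.8, -0.48, 0.0014, 0.0002, 0, 0, 0, 0.8, -0.48, 0.0012, 0, 0, 0, 0, 0.6],
)

```text
clock: 20.4
tcp_pos: [0.5109, -0.0529, 0.1149]
orientation: [0.001, 0.874, 0.485, -0.002]
wrist_force: [-1.9, -8.5, 2.5]
finger_gap: 0.0221
```

```bash
python3 - <<'E'
from h import *
rep(SEL,3.93)
E
```

```text
t 20.4 tcp [ 0.5109 -0.0529  0.1149] r 0.0762 joint 1.291 tool 1.297 F [-1.92 -8.46  2.52] Ft(x,y) -8.19 2.85 gap 0.0221 tilt -0.99999
```

>>> carry_out(
  moves=[-0.48, 0.0025, 0, 0, 0, 0, 0, -0.48, 0.0025, 0, 0, 0, 0, 0, -0.48, 0.0025, 0, 0, 0, 0, 0, -0.48, 0.0025, 0, 0, 0, 0, 0, -0.48, 0.0025, 0, 0, 0, 0, 0],
)

```text
clock: 21.02
tcp_pos: [0.5118, -0.0509, 0.1146]
orientation: [0.007, 0.877, 0.481, -0.013]
wrist_force: [-4.4, -12.9, 3.7]
finger_gap: 0.022
```

```bash
python3 - <<'E'
from h import *
rep(SEL,3.93);print(ypr(env.get_state()).as_matrix().round(3)[:,2])
E
```

```text
t 21.02 tcp [ 0.5118 -0.0509  0.1146] r 0.0765 joint 1.32 tool 1.306 F [ -4.44 -12.85   3.72] Ft(x,y) -13.23 3.16 gap 0.022 tilt -0.99959
[-0.015 -0.024 -1.   ]
```

Stop confirmed: the force rose to 13 N at about 2.3 N/mm, at a selector angle near 1.2 rad. Now I'll release and lift.

>>> carry_out(
  moves=[0, -0.003, 0, 0, 0, 0.5, 0, 0.5, -0.003, 0, 0, 0, 0.5, 0, 1, -0.002, 0, 0, 0, 0.5, 0, 1, 0, 0, 0, 0, 0, 0, 1, 0, 0, -0.01, 0, 0, 0],
)

```text
clock: 21.65
tcp_pos: [0.5055, -0.0555, 0.1234]
orientation: [-0.003, 0.877, 0.481, -0.001]
wrist_force: [-0.6, -0.0, -0.1]
finger_gap: 0.0851
```

>>> carry_out(
  moves=[1, 0, 0, -0.02, 0, 0, 0, 1, 0, 0, -0.025, 0, 0, 0, 1, 0, 0, -0.025, 0, 0, 0, 1, 0, 0, -0.02, 0, 0, 0, 1, 0, 0, -0.003, 0, 0, 0],
)

```text
clock: 22.28
tcp_pos: [0.5069, -0.055, 0.2229]
orientation: [-0.002, 0.876, 0.482, 0.001]
wrist_force: [-0.2, 0.2, -0.3]
finger_gap: 0.0853
```

```bash
python3 - <<'E'
from h import *
rep(SEL,3.93)
im=np.ascontiguousarray(env.read_camera("scene")[:,:,::-1]);cv2.imwrite("pics/s2.png",im)
cv2.imwrite("pics/s2c.png",cv2.resize(im[130:290,160:450],None,fx=2.5,fy=2.5,interpolation=2))
im=np.ascontiguousarray(env.read_camera("side")[:,:,::-1]);cv2.imwrite("pics/sd2.png",im)
j=1.50;plan([*(ISO+.075*u(3.75-j+Y)),.21],3.75-j+Y-np.pi/2,10)
E
```

```text
t 22.27 tcp [ 0.5069 -0.055   0.2229] r 0.0786 joint 1.242 tool 1.305 F [-0.2   0.24 -0.35] Ft(x,y) 0.1 -0.3 gap 0.0853 tilt -0.99999
[ 0.0207 -0.0089  0.0012] [-0.03 -0.01  2.15]
[ 0.0203 -0.0097  0.0012] [-0.03 -0.01  2.15]
[ 0.0199 -0.0105  0.0012] [-0.03 -0.01  2.15]
[ 0.0195 -0.0112  0.0012] [-0.03 -0.01  2.15]
[ 0.0191 -0.0119  0.0012] [-0.03 -0.01  2.15]
[ 0.0186 -0.0126  0.0012] [-0.03 -0.01  2.15]
[ 0.0181 -0.0133  0.0012] [-0.03 -0.01  2.15]
[ 0.0176 -0.014   0.0012] [-0.03 -0.01  2.15]
[ 0.0171 -0.0147  0.0012] [-0.03 -0.01  2.15]
[ 0.0165 -0.0153  0.0011] [-0.03 -0.01  2.15]
```

View pics/s2c.png

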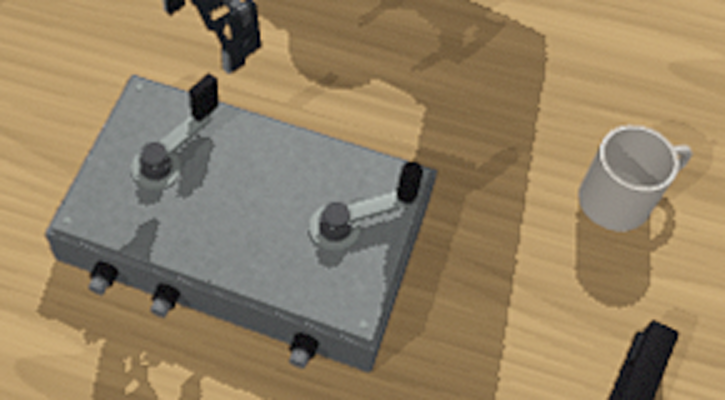

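Crop: the selector, grip at (203,97), has swung clockwise; the isolator, grip at (409,183), stands open at its stop; the mug and stapler are undisturbed. I'll locate the isolator grip and move over it.

```bash
python3 - <<'E'
from h import *
sc=cv2.imread("pics/s2.png")
for nm,roi,ax,p0 in(("iso",(314,190,332,216),ISO,3.75),("sel",(232,156,250,182),SEL,3.93)):
    b=max(blobs(sc,roi),key=lambda b:b[1][4]);g=onplane("scene",b[0],.123);d=g[:2]-ax
    print(nm,b,g,"r",np.hypot(*d),"joint",p0+Y-np.arctan2(d[1],d[0])%(2*np.pi))
E
```

```text
iso (array([323.47008547, 202.47863248]), array([  5,   5,  10,  16, 117], dtype=int32)) [0.53776975 0.16884104 0.123     ] r 0.07823892790706512 joint 1.4727617610033144
sel (array([241.33333333, 168.68085106]), array([  4,   4,  11,  18, 141], dtype=int32)) [ 0.50508788 -0.05919259  0.123     ] r 0.07829991033274629 joint 1.1837304792079082
```

>>> carry_out(
  moves=[1, 0.0207, -0.0089, 0.0012, 0, 0, 2.1, 1, 0.0203, -0.0097, 0.0012, 0, 0, 2.1, 1, 0.0199, -0.0105, 0.0012, 0, 0, 2.1, 1, 0.0195, -0.0112, 0.0012, 0, 0, 2.1, 1, 0.0191, -0.0119, 0.0012, 0, 0, 2.1],
)

```text
clock: 23.0
tcp_pos: [0.5215, 0.0584, 0.2099]
orientation: [-0.005, 0.919, 0.395, -0.004]
wrist_force: [0.6, -0.4, 0.4]
finger_gap: 0.085
```

>>> carry_out(
  moves=[1, 0.0186, -0.0126, 0.0012, 0, 0, 2.1, 1, 0.0181, -0.0133, 0.0012, 0, 0, 2.1, 1, 0.0176, -0.014, 0.0012, 0, 0, 2.1, 1, 0.0171, -0.0147, 0.0012, 0, 0, 2.1, 1, 0.0165, -0.0153, 0.0012, 0, 0, 2.1],
)

```text
clock: 23.62
tcp_pos: [0.5362, 0.1733, 0.1972]
orientation: [-0.006, 0.952, 0.306, -0.01]
wrist_force: [0.4, 0.6, -0.2]
finger_gap: 0.0849
```

```bash
python3 - <<'E'
from h import *
rep(ISO,3.75)
j=1.50;plan([*(ISO+.075*u(3.75-j+Y)),.115],3.75-j+Y-np.pi/2,5)
E
```

```text
t 23.62 tcp [0.5362 0.1733 0.1972] r 0.0827 joint 1.491 tool 1.507 F [ 0.38  0.6  -0.15] Ft(x,y) 0.66 -0.27 gap 0.0849 tilt -0.9997
[0.0004 0.0018 0.0164] [-0.21  0.18 -0.08]
[0.0004 0.0018 0.0164] [-0.21  0.18 -0.08]
[0.0003 0.0017 0.0164] [-0.21  0.18 -0.08]
[0.0003 0.0017 0.0164] [-0.21  0.18 -0.08]
[0.0002 0.0016 0.0164] [-0.21  0.18 -0.08]
```

>>> carry_out(
  moves=[1, 0.0003, 0.0022, 0.012, -0.2, 0.2, 0, 1, 0.0003, 0.0018, 0.0155, -0.2, 0.2, 0, 1, 0.0003, 0.0018, 0.0155, -0.2, 0.2, 0, 1, 0.0003, 0.0016, 0.0155, -0.2, 0.2, 0, 1, 0, 0.0016, 0.0155, -0.2, 0.2, 0],
)

```text
clock: 24.25
tcp_pos: [0.538, 0.1647, 0.1143]
orientation: [-0.0, 0.951, 0.308, -0.003]
wrist_force: [0.1, 0.3, 0.2]
finger_gap: 0.0851
```

```bash
python3 - <<'E'
from h import *
rep(ISO,3.75)
j=1.49;plan([*(ISO+.075*u(3.75-j+Y)),.116],3.75-j+Y-np.pi/2,5)
E
```

```text
t 24.25 tcp [0.538  0.1647 0.1143] r 0.0749 joint 1.441 tool 1.503 F [0.07 0.31 0.15] Ft(x,y) 0.24 -0.21 gap 0.0851 tilt -0.99998
[ 0.0007 -0.0001 -0.0003] [-0.03  0.07 -0.15]
[ 0.0007 -0.0001 -0.0003] [-0.03  0.07 -0.15]
[ 0.0007 -0.0001 -0.0003] [-0.03  0.07 -0.15]
[ 0.0007 -0.0001 -0.0003] [-0.03  0.07 -0.15]
[ 0.0007 -0.0001 -0.0003] [-0.03  0.07 -0.15]
```

>>> carry_out(
  moves=[0.5, 0.001, 0, -0.0003, 0, 0, 0, 0.2, 0.001, 0, -0.0003, 0, 0, 0, -0.3, 0.001, 0, -0.0003, 0, 0, 0, -0.3, 0.0005, 0, -0.0003, 0, 0, 0, -0.3, 0, 0, 0, 0, 0, 0],
)

```text
clock: 24.88
tcp_pos: [0.5396, 0.165, 0.1141]
orientation: [-0.0, 0.951, 0.308, -0.005]
wrist_force: [0.8, -1.1, 0.6]
finger_gap: 0.0298
```

```bash
python3 - <<'E'
from h import *
rep(ISO,3.75);print(ypr(env.get_state()).as_matrix().round(3)[:,2])
im=np.ascontiguousarray(env.read_camera("wrist")[:,:,::-1]);cv2.imwrite("pics/w6.png",im)
E
```

```text
t 24.88 tcp [0.5396 0.165  0.1141] r 0.0741 joint 1.461 tool 1.504 F [ 0.76 -1.07  0.58] Ft(x,y) -0.01 1.32 gap 0.0298 tilt -0.99995
[-0.009 -0.002 -1.   ]
```

View pics/w6.png

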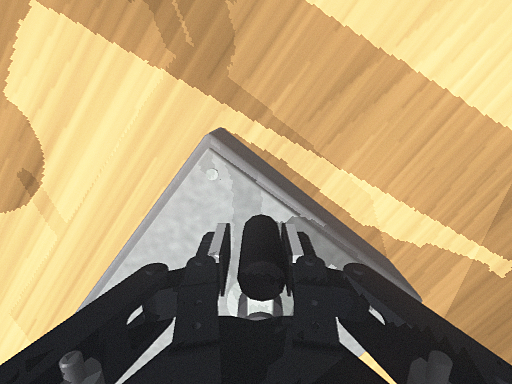

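Wrist view: the isolator grip, at (262,255), is again caged between the jaws without contact. Now I'll swing it home counter-clockwise.

>>> carry_out(
  moves=[-0.3, -0.007, 0.0002, 0, 0, 0.2, -6, -0.3, -0.0117, 0.0006, 0, 0, 0.2, -9, -0.3, -0.0122, 0.0008, 0, 0, 0, -9.5, -0.3, -0.0122, 0.0008, 0, 0, 0, -9.5, -0.3, -0.0104, 0.0006, 0, 0, 0, -8.5],
)

```text
clock: 25.55
tcp_pos: [0.5149, 0.1249, 0.1153]
orientation: [-0.002, 0.766, 0.643, 0.006]
wrist_force: [1.8, 3.2, -2.6]
finger_gap: 0.0298
```

```bash
python3 - <<'E'
from h import *
rep(ISO,3.75);print(ypr(env.get_state()).as_matrix().round(3)[:,2])
E
```

```text
t 25.55 tcp [0.5149 0.1249 0.1153] r 0.0729 joint 0.809 tool 0.734 F [ 1.81  3.22 -2.56] Ft(x,y) 3.48 1.22 gap 0.0298 tilt -0.99992
[ 0.006  0.011 -1.   ]
```

>>> carry_out(
  moves=[-0.3, -0.011, 0.0003, 0, 0, -0.2, -6, -0.3, -0.0115, 0.0003, 0, 0, -0.2, -8, -0.3, -0.0115, 0.0005, 0, 0, -0.1, -8, -0.3, -0.009, 0.0003, 0, 0, -0.1, -7, -0.3, -0.005, 0.0001, 0, 0, 0, -5],
)

```text
clock: 26.18
tcp_pos: [0.5177, 0.0817, 0.1152]
orientation: [-0.0, 0.534, 0.845, 0.007]
wrist_force: [0.0, 4.1, -1.6]
finger_gap: 0.0301
```

```bash
python3 - <<'E'
from h import *
rep(ISO,3.75);print(ypr(env.get_state()).as_matrix().round(3)[:,2])
E
```

```text
t 26.18 tcp [0.5177 0.0817 0.1152] r 0.0724 joint 0.204 tool 0.116 F [ 0.04  4.07 -1.65] Ft(x,y) 3.65 1.78 gap 0.0301 tilt -0.99991
[ 0.007  0.012 -1.   ]
```

>>> carry_out(
  moves=[-0.3, -0.0024, -0.0002, 0, 0, -0.2, -0.6, -0.3, -0.0024, -0.0002, 0, 0, -0.2, -0.8, -0.3, -0.0024, -0.0002, 0, 0, -0.2, -0.8, -0.3, -0.002, -0.0002, 0, 0, -0.1, -0.8, -0.3, -0.001, 0, 0, 0, 0, -0.8],
)

```text
clock: 26.8
tcp_pos: [0.5206, 0.0736, 0.1153]
orientation: [0.004, 0.505, 0.863, 0.004]
wrist_force: [-1.6, 2.6, 0.1]
finger_gap: 0.0299
```

```bash
python3 - <<'E'
from h import *
rep(ISO,3.75);print(ypr(env.get_state()).as_matrix().round(3)[:,2])
E
```

```text
t 26.8 tcp [0.5206 0.0736 0.1153] r 0.073 joint 0.086 tool 0.047 F [-1.64  2.63  0.13] Ft(x,y) 3.1 -0.14 gap 0.0299 tilt -0.99993
[ 0.011  0.003 -1.   ]
```

>>> carry_out(
  moves=[-0.3, -0.0016, -0.0001, 0, 0, 0, -0.8, -0.3, -0.0016, -0.0001, 0, 0, 0, -0.8, -0.3, -0.0016, -0.0001, 0, 0, 0, -0.8, -0.3, -0.0014, -0.0001, 0, 0, 0, -0.8, -0.3, -0.0008, 0, 0, 0, 0, -0.8],
)

```text
clock: 27.42
tcp_pos: [0.5241, 0.0669, 0.1153]
orientation: [0.004, 0.472, 0.881, 0.004]
wrist_force: [-0.8, 3.7, 0.7]
finger_gap: 0.0302
```

>>> carry_out(
  moves=[-0.3, -0.0012, -0.0001, 0, 0, 0, -0.6, -0.3, -0.0012, -0.0001, 0, 0, 0, -0.6, -0.3, -0.0012, -0.0001, 0, 0, 0, -0.6, -0.3, -0.0012, 0, 0, 0, 0, -0.6, -0.3, -0.0008, 0, 0, 0, 0, -0.6],
)

```text
clock: 28.05
tcp_pos: [0.5266, 0.0632, 0.1152]
orientation: [0.003, 0.447, 0.894, 0.005]
wrist_force: [-1.7, 6.3, 0.8]
finger_gap: 0.0297
```

```bash
python3 - <<'E'
from h import *
rep(ISO,3.75);print(ypr(env.get_state()).as_matrix().round(3)[:,2])
E
```

```text
t 28.05 tcp [0.5266 0.0632 0.1152] r 0.0734 joint -0.079 tool -0.084 F [-1.75  6.35  0.83] Ft(x,y) 6.13 2.41 gap 0.0297 tilt -0.99993
[ 0.01   0.006 -1.   ]
```

Contact with the home stop is beginning, about where I expected it; I'll press a little more to confirm.

>>> carry_out(
  moves=[-0.3, -0.002, 0, 0, 0, 0, 0, -0.3, -0.002, 0, 0, 0, 0, 0, -0.3, -0.0025, 0, 0, 0, 0, 0, -0.3, -0.0025, 0, 0, 0, 0, 0, -0.3, -0.0025, 0, 0, 0, 0, 0],
)

```text
clock: 28.68
tcp_pos: [0.5277, 0.0612, 0.1147]
orientation: [-0.005, 0.444, 0.896, 0.01]
wrist_force: [-5.3, 10.7, 3.5]
finger_gap: 0.03
```

```bash
python3 - <<'E'
from h import *
rep(ISO,3.75);print(ypr(env.get_state()).as_matrix().round(3)[:,2])
E
```

```text
t 28.68 tcp [0.5277 0.0612 0.1147] r 0.0738 joint -0.109 tool -0.092 F [-5.33 10.67  3.53] Ft(x,y) 11.72 2.23 gap 0.03 tilt -0.99976
[-0.     0.022 -1.   ]
```

Home stop confirmed (12 N, with the same slope as the other stops). I'll release and lift.

>>> carry_out(
  moves=[0, 0.003, 0, 0, 0, -0.4, 0, 0.5, 0.003, 0, 0, 0, -0.4, 0, 1, 0.002, 0, 0, 0, -0.2, 0, 1, 0, 0, 0, 0, 0, 0, 1, 0, 0, -0.01, 0, 0, 0],
)

```text
clock: 29.3
tcp_pos: [0.523, 0.0656, 0.1249]
orientation: [0.005, 0.444, 0.896, 0.004]
wrist_force: [0.1, 0.8, -0.6]
finger_gap: 0.0853
```

>>> carry_out(
  moves=[1, 0, 0, -0.02, 0, 0, 0, 1, 0, 0, -0.03, 0, 0, 0, 1, 0, 0, -0.035, 0, 0, 0, 1, 0, -0.03, -0.03, 0, 0, 0, 1, 0, -0.05, -0.02, 0, 0, 0],
)

```text
clock: 29.92
tcp_pos: [0.459, 0.0158, 0.2654]
orientation: [0.006, 0.443, 0.896, 0.003]
wrist_force: [0.0, 0.3, 0.3]
finger_gap: 0.0857
```

>>> carry_out(
  moves=[1, 0, -0.03, -0.01, 0, 0, 0, 1, 0, 0, 0, 0, 0, 0, 1, 0, 0, 0, 0, 0, 0, 1, 0, 0, 0, 0, 0, 0, 1, 0, 0, 0, 0, 0, 0],
)

```text
clock: 30.55
tcp_pos: [0.435, -0.0038, 0.279]
orientation: [0.009, 0.444, 0.896, 0.004]
wrist_force: [-0.0, -1.1, -0.5]
finger_gap: 0.085
```

```bash
python3 - <<'E'
from h import *
rep(ISO,3.75)
sc=np.ascontiguousarray(env.read_camera("scene")[:,:,::-1]);si=np.ascontiguousarray(env.read_camera("side")[:,:,::-1])
cv2.imwrite("pics/s3.png",sc);cv2.imwrite("pics/s3c.png",np.hstack([cv2.resize(sc[110:330,160:450],(527,400),interpolation=2),cv2.resize(si[140:265,215:350],(270,250),interpolation=2) if 0 else cv2.resize(si[120:280,170:350],(270,400))]))
for nm,roi,ax,p0 in(("iso",(275,170,300,200),ISO,3.75),("sel",(232,156,250,182),SEL,3.93)):
    bs=blobs(sc,roi)
    if bs:
        b=max(bs,key=lambda b:b[1][4]);g=onplane("scene",b[0],.123);d=g[:2]-ax
        print(nm,b,g,"joint",p0+Y-np.arctan2(d[1],d[0])%(2*np.pi))
E
```

```text
t 30.55 tcp [ 0.435  -0.0038  0.279 ] r 0.1869 joint -0.075 tool -0.091 F [-0.01 -1.14 -0.46] Ft(x,y) -0.9 -0.69 gap 0.085 tilt -0.9998
iso (array([286.44897959, 186.40816327]), array([ 8,  9,  8, 15, 98], dtype=int32)) [0.52106402 0.06838891 0.123     ] joint 0.021141974170604705
sel (array([241.31654676, 168.76978417]), array([  4,   4,  11,  18, 139], dtype=int32)) [ 0.5053677  -0.05913853  0.123     ] joint 1.1858963493623018
```

View pics/s3c.png

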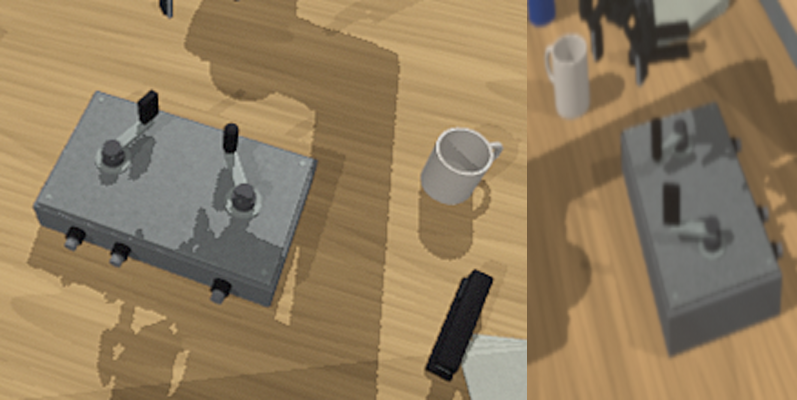

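The last picture shows the isolator home (grip at (231,137)), the selector at its far end (grip at (148,106)), and the mug and stapler in place with the arm clear. I'll hand it in.

```bash
python3 -c "
from workcell import env
print(env.hand_in())"
```

```text
the job is handed in; nothing more can be done
None
```

The changeover is done and handed in at about 31 s of the 72 s allowed; the hand-in gave no verdict. I held each grip loosely between the jaws and pushed it around its arc.

| Swing | Stop felt at about | Highest push read |
|---|---|---|
| Isolator clockwise to its far stop | 1.5 rad | 11 N |
| Selector clockwise to its stop | 1.2 rad | 13 N |
| Isolator back to its home stop | 0 rad | 12 N |

At each stop the force rose at about 2.2 N/mm, close to the bush's stated 2.5 N/mm. I read the force only at the end of each move call, so peaks inside a call were not seen.

**Last checks:** the scene camera put the isolator at about 0.02 rad and the selector at about 1.19 rad. The jaws were open, the arm was clear of the box, and the force read about 1 N, which is sensor noise. The mug and stapler looked unmoved. The mouse was outside my last picture, but the arm never went near it.

**Disagreements:**
- The scene and wrist cameras differed by about 3 mm in x for the grips.
- The box corners I measured in the pictures came out about 1 cm off its stated size, so I placed the box mainly from the two grips.
- On the first descent to the selector the tool went about 8 mm too low. I raised it before swinging, and no significant contact force showed.

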